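# Make room in the stock tray and file the green-topped carton

## Task

File the loose green-topped carton in the wooden stock tray, between the blue-topped and the white-topped carton. Make room first by sliding the cartons in the tray apart along the row, without lifting them out or tipping them over; then lower the green-topped carton into the gap, without dropping it, so that it stands upright on the tray's floor, square with its neighbours, and let go.

Things in the scene. Friction and masses are not known exactly. Their poses are not given: they have to be found in the camera images.
- tray: Dark-wood tray fixed on the bench, 92 (x) by 252 (y) by 20 mm high, walls and floor 6 mm thick. Origin: centre of underside. Holds a tight row, along its y, of four loose upright cartons turned like the tray: plain brown at both ends, blue- and white-topped in the middle in either order. 78 mm of free length, split at random between the two ends: one end alone may be too little.
- carton_blue: Rigid cardboard carton with a blue top, 56 (its x) by 40 (its y) by 80 mm high, 0.15 kg, standing loose in the tray. Origin: centre of underside; z up. Held from above across its 56 mm (fingers closing along its x) it slides along the row, pushing the brown carton beyond it ahead; held near the top it would pivot and its foot lag behind, so hold it at mid-height or lower.
- carton_white: Same carton with a white top, 56 (its x) by 40 (its y) by 80 mm high, next to the blue-topped one in the tray. Origin: centre of underside; z up.
- carton_green: The carton to file: same size, 56 (its x) by 40 (its y) by 80 mm high, 0.10 to 0.21 kg, green top, standing on the bench on the robot's right (-y) of the tray. Origin: centre of underside; z up. 60 mm clear around it; a red-topped carton of the same size and a roll of amber tape (90 mm wide, 48 mm high) stand nearby, places swapped at random.

How it is judged (in metres and radians):
On the way:
1. the blue- and white-topped cartons have been slid apart, leaving a gap of at least about a carton's thickness (horizontal distance between carton_blue and carton_white above 0.079 m), for 0.2 s.
At the end, for the whole second after the job is handed in: Green-topped carton at rest in the tray between the blue- and white-topped ones: within 6 mm of the floor, 20 mm of the tray's long centre line, upright within 10 degrees, square within 11. Blue and white: also down within 6 mm, upright within 10 degrees (((y of carton_green in the frame of carton_blue above 0.03 m and y of carton_green in the frame of carton_white below -0.03 m) or (y of carton_green in the frame of carton_blue below -0.03 m and y of carton_green in the frame of carton_white above 0.03 m)) and x of carton_green in the frame of tray between -0.02 and 0.02 m and y of carton_green in the frame of tray between -0.11 and 0.11 m and z of each of carton_green, carton_blue, carton_white in the frame of tray below 0.012 m and angle between each of carton_green, carton_blue, carton_white's own z axis and vertical below 0.18 rad and angle between the x axis of carton_green and the x axis of tray, either way round below 0.2 rad and linear speed of carton_green below 0.02 m/s); the robot touches nothing.
It fails at once if the blue- or white-topped carton lifted out of the tray (more than 25 mm off its floor) (z of any of carton_blue, carton_white in the frame of tray above 0.031 m).
It fails at once if the blue- or white-topped carton tipped over (leaning more than 30 degrees) (angle between any of carton_blue, carton_white's own z axis and vertical above 0.52 rad).
It fails at once if the green-topped carton dropped into the tray (moving faster than 0.6 m/s low over it) (horizontal distance between carton_green and tray below 0.13 m and z of carton_green in the frame of tray below 0.07 m and linear speed of carton_green above 0.6 m/s).
It also fails if it takes over 69 s, if anything falls off the work surface, if the arm or the gripper's body presses on something with over 40 N, if the wrist force passes 120 N, or if a joint passes its speed limit or range.

## Robot

A 6-joint arm with a two-finger parallel gripper is mounted at the origin on the work surface. World frame = base frame: x ahead of the robot, y to its left, z up, the work surface at z = 0. Lengths are in mm, angles in degrees, forces in N, time in s.
With the tool pointing down it reaches from about 300 to 850 mm from the base axis. Payload 4.2 kg.
Tool frame: the origin (TCP) lies at the very end of the fingers, on their centre line; the grasp point (between the pads) lies 19 mm behind it; x points along the fingers, y is the direction in which the jaws open and shut, and the axes are right-handed (so a half turn about x gives the same grasp; the last joint's range is limited). The gripper opens to 91 mm and grips with 3 to 60 N. Pads are 32 mm wide; open, the fingers measure 118 mm over their backs; the gripper's body (76 mm by 178 mm) begins 60 mm behind the grasp point.
Start: joints at [63.484, 18.312, 89.639, -0, 72.044, -1.146], TCP at [246.377, 519.562, 183.376] pointing down, gripper open.
Joint ranges: [-177.97, 177.97], [-48.28, 115.42], [12.27, 149.76], [-77.06, 257.06], [2.81, 150.46], [-146.56, 146.56]. Speed limits (degrees/s): [147.25, 147.25, 180, 180, 180, 180].

## Interface

Orientations are given as [roll, pitch, yaw] about the fixed x, y, z axes, in that order (R = Rz(yaw) Ry(pitch) Rx(roll)).
In Python, from workcell import sensors, grab_frame, job_done, finder gives the robot as it stands.
- The arm moves only by the tool play_rows, never from a script. Its argument "motion" is a list of rows, each a list of 5 numbers: the shift along the world's x, y, z in m, then the turn about the world's z in rad, then the opening, from 0 (shut) to 1 (fully open). In form: [[tx, ty, tz, roll, fingers], ...]. A call has exactly 8 rows; each row is the pose to reach, as a shift and turn from the pose commanded when the call began; what a row does not reach only later rows make up. A row lasts 1/12 s, in which the tool goes at most 41.7 mm and 7.16 degrees, less where a joint would pass 70% of its speed; a pose out of reach is approached as far as the arm can. A call with a gripper value outside its range is refused whole. The fingers move at their own pace and stop on an object; "squeeze" is the grip in N (left out, the last holds). Time passes only in rows, so rows that repeat a pose let the fingers close, or fill a call up. It gives the time, the measured TCP pose, the force and the opening at its end, in the units of the state.
- sensors.state(): the state, without advancing time (a new reading comes with each control period).
- grab_frame(name): name is "scene" or "top" or "wrist"; returns a dict with "img" (400x640x3 uint8, blue, green, red), "fx", "fy", "cx", "cy" (pixels), "rvec" (rotation vector, rad) and "tvec" (3), from world to camera coordinates, as OpenCV has them; the wrist camera has in their place "tool_from_camera" (4x4, takes a point from camera to tool coordinates, whose origin is the TCP and whose axes are the tool frame's). Camera axes: x right, y down, z forward; pixel columns grow to the right and rows downward; lengths in mm; the calibration is good to about 2 mm. A picture is of the moment at which its call begins: read the wrist's pose just before it. There is no depth.
- job_done(): hands the job in, once; it reports no verdict.
Trained networks look in a picture, given as the dict that the camera call returned (one of the last four; its "shot" number tells which), for a name from the list of things; names that differ only in an ending like _2 or _b are one class to them, and where a whole thing is asked for, a point or a joint stands for the part that bears it (a point fixed in the world has none). Each returns a list of dicts, best first, with "conf" (0 to 1); they miss things now and then, are a little off and sometimes report something else, mostly with a low value. They report only what shows in the picture. A call takes as long as a camera call.
- finder.spot_in(picture, label): "point" ([column, row] in pixels, amid what is visible of it).
- finder.spot_point(picture, label): "point" ([column, row] in pixels: a listed point, or the origin of a listed thing).
The state is a dict: "time_s": time; "qpos": joint angles; "qvel": joint speeds; "effort": joint torques, N m; "ee_pos": TCP position; "ee_rot": TCP orientation; "force": force on the tool from outside, world axes, zero at the start; "torque": the same for the moment, N m; "gripper_width": finger opening in mm.
Only numpy, scipy, OpenCV 4.12 (cv2) and the standard library are available. Lean on these libraries where they do the work, as an engineer would, in place of code of your own. Each camera call takes 0.05 s, during which the arm holds its last target.

## Working session

There is one attempt and no reset: what is moved stays moved. The work goes in short steps, Python scripts to look and compute and a tool call to move; the robot and the scene stay as the last step left them, time stands still between calls to the robot, and variables do not carry over. Pictures are saved under pics/ and viewed, and the job is handed in when it is done.

Besides the shell and the picture viewer there is one more tool, called after "Request:" by a JSON object that holds its "api" and its "payload", one argument or row to a line. play_rows: Moves the arm, as the interface text tells. Its arguments: {"type":"object","properties":{"motion":{"type":"array","items":{"type":"array","items":{"type":"number"}}},"squeeze":{"type":"number"}},"required":["motion"]}

```bash
mkdir -p pics
cat > h.py <<'E'
import numpy as np,cv2
from workcell import sensors,grab_frame,job_done,finder
def ray(f,p):
    R=cv2.Rodrigues(np.array(f['rvec'],float))[0];t=np.array(f['tvec'],float).ravel()
    d=R.T@np.array([(p[0]-f['cx'])/f['fx'],(p[1]-f['cy'])/f['fy'],1.]);return -R.T@t,d
def at(f,p,z):
    o,d=ray(f,p);return o+d*(z-o[2])/d[2]
E
python3 - <<'E'
from h import *
s=sensors.state();print({k:np.round(v,2).tolist() for k,v in s.items()})
for n in('top','scene'):
    f=grab_frame(n);cv2.imwrite(f'pics/{n}0.png',f['img']);print(n,ray(f,(320,200)))
    for l in('tray','carton_blue','carton_white','carton_green'):
        r=finder.spot_point(f,l)[:1]
        for q in r: print(l,q,at(f,q['point'],6 if l in('carton_blue','carton_white') else 0))
        r=finder.spot_in(f,l)[:1]
        for q in r: print('  in',q,at(f,q['point'],80))
E
```

```text
{'time_s': 0.0, 'qpos': [63.48, 18.35, 89.71, -0.0, 72.04, -1.14], 'qvel': [0.1, -0.1, 0.14, 0.13, 0.0, -0.07], 'effort': [-0.0, -41.25, -23.2, 0.07, 0.05, -0.0], 'ee_pos': [246.13, 519.05, 182.52], 'ee_rot': [-91.06, 89.9, -116.43], 'force': [0.29, -0.5, -0.36], 'torque': [0.02, 0.03, 0.01], 'gripper_width': 91.72}
top (array([431.0888951 ,  16.5806529 , 779.94721176]), array([ 0.15750977,  0.00429991, -0.98751883]))
  in {'point': [286.4, 191.0], 'conf': 0.57} [557.39030842  70.30029903  80.        ]
carton_blue {'point': [272.7, 174.3], 'conf': 0.78} [599.7190273   98.94853129   6.        ]
  in {'point': [273.1, 166.0], 'conf': 0.88} [596.54239706  90.46102371  80.        ]
carton_white {'point': [251.9, 179.1], 'conf': 0.76} [592.07772338 133.99139701   6.        ]
  in {'point': [245.6, 170.3], 'conf': 0.65} [590.55843968 132.49415768  80.        ]
carton_green {'point': [450.3, 253.6], 'conf': 0.69} [ 462.52098439 -193.14023404    0.        ]
  in {'point': [459.1, 253.9], 'conf': 0.85} [ 458.65504137 -184.56142973   80.        ]
scene (array([860.03592351, 202.05260966, 584.55475161]), array([-0.4728897 , -0.30554854, -0.82650687]))
tray {'point': [361.8, 271.7], 'conf': 0.96} [598.94997151 113.04175256   0.        ]
  in {'point': [368.3, 287.8], 'conf': 0.86} [649.26572424 143.74607344  80.        ]
carton_blue {'point': [347.1, 262.3], 'conf': 0.63} [601.02380739  87.30115244   6.        ]
  in {'point': [350.7, 248.3], 'conf': 0.97} [613.52012128  94.85454838  80.        ]
carton_white {'point': [374.4, 271.1], 'conf': 0.93} [589.91607572 129.1960116    6.        ]
  in {'point': [381.6, 258.0], 'conf': 0.77} [602.29039684 136.91302395  80.        ]
carton_green {'point': [258.5, 127.9], 'conf': 0.95} [ 454.04690694 -205.84521074    0.        ]
  in {'point': [260.6, 113.7], 'conf': 0.6} [ 481.6278356  -167.98491412   80.        ]
```

View pics/top0.png

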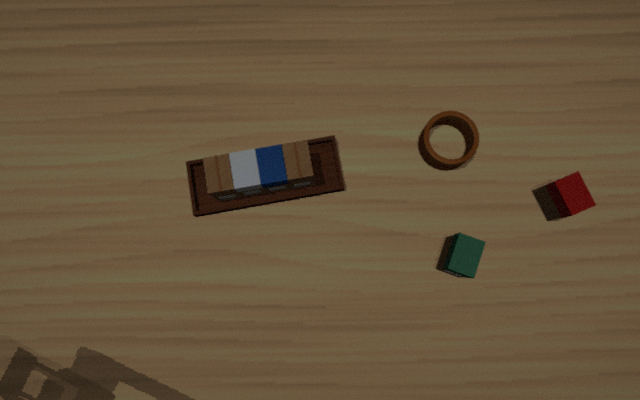

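View pics/scene0.png

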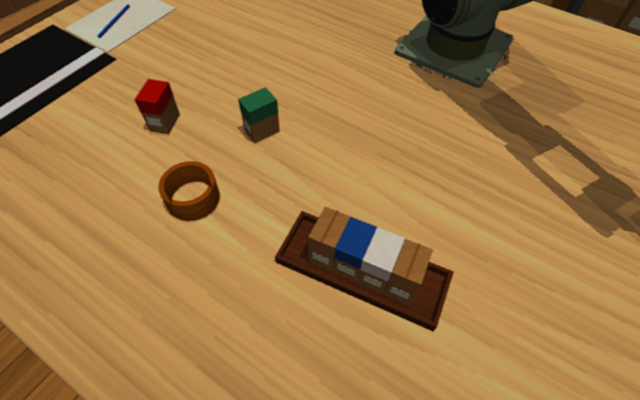

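Run:
```python
from h import *
f=grab_frame('top');im=f['img']
cv2.imwrite('pics/crop0.png',cv2.convertScaleAbs(cv2.resize(im[125:225,180:350],None,fx=4.6,fy=4.6,interpolation=cv2.INTER_CUBIC),alpha=1.6))
cv2.imwrite('pics/crop1.png',cv2.convertScaleAbs(cv2.resize(im[220:290,420:500],None,fx=6,fy=6,interpolation=cv2.INTER_CUBIC),alpha=1.6))
hsv=cv2.cvtColor(im,cv2.COLOR_BGR2HSV)
def fit(m,z,name):
    n,l,st,c=cv2.connectedComponentsWithStats(m.astype(np.uint8))
    i=1+np.argmax(st[1:,4]);m=(l==i).astype(np.uint8)
    ct=max(cv2.findContours(m,cv2.RETR_EXTERNAL,cv2.CHAIN_APPROX_NONE)[0],key=len).reshape(-1,2)
    P=np.array([at(f,p,z)[:2] for p in ct],np.float32)
    r=cv2.minAreaRect(P);print(name,st[i],r,cv2.minAreaRect(ct), np.round(cv2.boxPoints(r)).tolist())
H,S,V=[hsv[...,i].astype(int) for i in range(3)]
fit((H>100)&(H<130)&(S>120)&(V>60),80+6,'blue')
fit((H>65)&(H<95)&(S>80)&(V>50),80,'green')
fit((S<60)&(V>110),86,'white')
```

```text
blue [256 145  31  39 899] ((598.361572265625, 93.4733657836914), (54.735107421875, 38.8164176940918), 9.830201148986816) ((270.715576171875, 164.1146697998047), (35.253448486328125, 25.615509033203125), 80.13418579101562) [[568.0, 108.0], [575.0, 70.0], [629.0, 79.0], [622.0, 117.0]]
green [449 233  36  44 984] ((456.9491882324219, -194.8580780029297), (39.30482482910156, 54.784786224365234), 69.00080108642578) ((466.2301025390625, 254.89537048339844), (27.166810989379883, 37.265113830566406), 17.818889617919922) [[424.0, -203.0], [475.0, -223.0], [490.0, -186.0], [438.0, -167.0]]
white [230 148  30  40 904] ((593.0482788085938, 133.77915954589844), (55.99642562866211, 38.16478729248047), 9.914889335632324) ((244.06236267089844, 167.8587188720703), (36.06732177734375, 25.35849380493164), 80.13418579101562) [[562.0, 148.0], [569.0, 110.0], [624.0, 120.0], [617.0, 157.0]]
```

View pics/crop0.png

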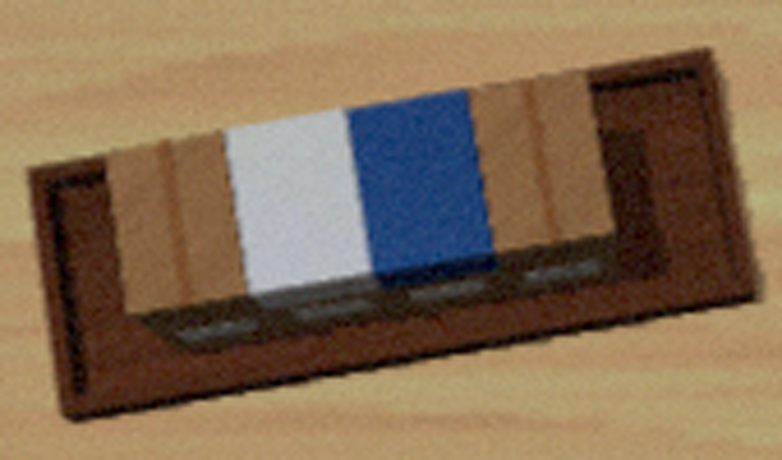

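View pics/crop1.png

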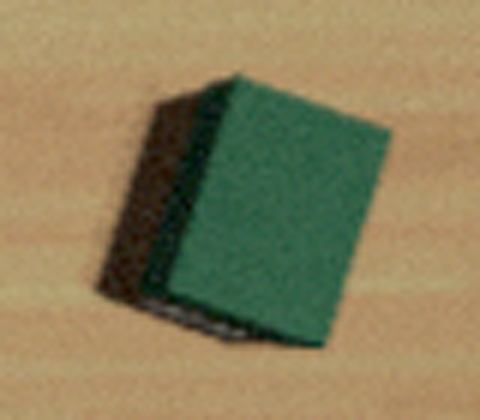

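Run:
```python
from h import *
from scipy.spatial.transform import Rotation as Ro
from scipy.optimize import least_squares
f=grab_frame('top');g=grab_frame('scene')
cv2.imwrite('pics/s1.png',cv2.convertScaleAbs(cv2.resize(g['img'][195:340,265:465],None,fx=4,fy=4,interpolation=cv2.INTER_CUBIC),alpha=1.3))
s=sensors.state();print(Ro.from_euler('xyz',s['ee_rot'],degrees=True).as_matrix().round(3))
for p in [(30,168),(710,50),(757,298),(70,418)]:
    q=np.array(p)/4.6+[180,125]; print(at(f,q,20).round(1))
def proj(f,P): return cv2.projectPoints(np.array(P,float),np.array(f['rvec'],float),np.array(f['tvec'],float),np.array([[f['fx'],0,f['cx']],[0,f['fy'],f['cy']],[0,0,1.]]),None)[0].reshape(-1,2)
obs=np.array([(30,168),(710,50),(757,298),(70,418)])/4.6+[180,125]
def mod(v):
    c,s_=np.cos(v[2]),np.sin(v[2]);L=np.array([(46,126),(46,-126),(-46,-126),(-46,126)])
    return np.c_[L@np.array([[c,s_],[-s_,c]])+v[:2],np.full(4,20)]
r=least_squares(lambda v:(proj(f,mod(v))-obs).ravel(),[595,110,.15]);print(r.x,np.rad2deg(r.x[2]),r.fun)
v=r.x;ey=np.array([-np.sin(v[2]),np.cos(v[2])]);ex=np.array([ey[1],-ey[0]])
for n,p in(('blue',(598.4,93.5)),('white',(593.05,133.8))):print(n,(p-v[:2])@ex,(p-v[:2])@ey)
```

```text
[[ 0.     0.429  0.904]
 [ 0.     0.904 -0.429]
 [-1.     0.    -0.   ]]
[620.9 241.1  20. ]
[660.6  -5.8  20. ]
[568.6 -20.7  20. ]
[529.5 224.2  20. ]
[5.94920622e+02 1.09667739e+02 1.60315302e-01] 9.185390192322105 [-0.18593919  0.41087518  0.92300335  0.06151544  0.7934008  -0.61563287
 -1.51372348  0.06896123]
blue 0.8539143142283696 -16.515831090599093
white 2.005585135632009 24.121419730773265
```

View pics/s1.png

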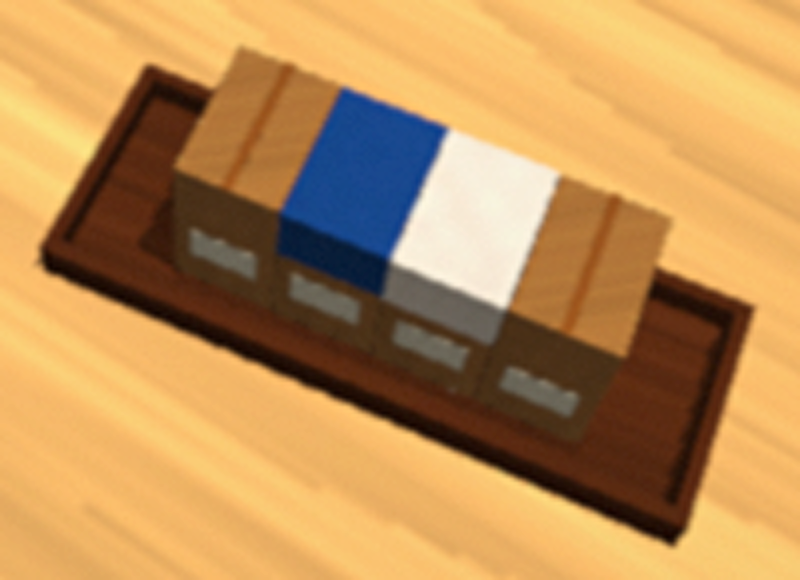

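Request:
{"api": "play_rows", "payload": {
  "motion": [
    [0.015,-0.018,0,-0.05,1],
    [0.038,-0.046,0,-0.13,1],
    [0.064,-0.077,0,-0.21,1],
    [0.09,-0.108,0,-0.29,1],
    [0.116,-0.139,0,-0.37,1],
    [0.142,-0.17,0,-0.45,1],
    [0.168,-0.201,0,-0.53,1],
    [0.188,-0.225,0,-0.6,1]
  ]
}}

```text
time_s: 1.72
ee_pos: [435.9, 292.2, 183.6]
ee_rot: [44.0, 89.9, -16.0]
force: [0.0, -0.4, 1.0]
gripper_width: 91.5
```

Request:
{"api": "play_rows", "payload": {
  "motion": [
    [0.026,-0.032,0,-0.08,1],
    [0.052,-0.064,0,-0.15,1],
    [0.078,-0.096,0,-0.22,1],
    [0.104,-0.128,0,-0.28,1],
    [0.13,-0.159,0,-0.33,1],
    [0.15,-0.185,0,-0.36,1],
    [0.1645,-0.2008,0,-0.367,1],
    [0.1645,-0.2008,0,-0.367,1]
  ]
}}

```text
time_s: 2.38
ee_pos: [601.6, 90.1, 182.9]
ee_rot: [38.8, 89.9, -42.3]
force: [0.6, -0.4, 0.8]
gripper_width: 91.4
```

```bash
cat >> h.py <<'E'
from scipy.spatial.transform import Rotation as Ro
E='xyz'
def wpose(f,s):
    T=np.eye(4);T[:3,:3]=Ro.from_euler(E,s['ee_rot'],degrees=True).as_matrix();T[:3,3]=s['ee_pos']
    M=np.linalg.inv(T@np.array(f['tool_from_camera']));f['rvec']=cv2.Rodrigues(M[:3,:3])[0];f['tvec']=M[:3,3]
    return f
def fit(f,m,z,name):
    n,l,st,c=cv2.connectedComponentsWithStats(m.astype(np.uint8))
    i=1+np.argmax(st[1:,4]);m=(l==i).astype(np.uint8)
    ct=max(cv2.findContours(m,cv2.RETR_EXTERNAL,cv2.CHAIN_APPROX_NONE)[0],key=len).reshape(-1,2)
    P=np.array([at(f,p,z)[:2] for p in ct],np.float32)
    r=cv2.minAreaRect(P);print(name,st[i],r, np.round(cv2.boxPoints(r)).tolist())
def masks(f):
    H,S,V=[cv2.cvtColor(f['img'],cv2.COLOR_BGR2HSV)[...,i].astype(int) for i in range(3)]
    return dict(blue=(H>100)&(H<130)&(S>120)&(V>60),green=(H>65)&(H<95)&(S>80)&(V>50),white=(S<60)&(V>110))
def st():
    s=sensors.state();R=Ro.from_euler(E,s['ee_rot'],degrees=True).as_matrix()
    print(s['time_s'],'pos',np.round(s['ee_pos'],1),'jaw yaw',np.rad2deg(np.arctan2(R[1,1],R[0,1])).round(2),'tilt',R[:,0].round(3),'F',np.round(s['force'],1),'w',s['gripper_width'],'q',np.round(s['qpos'],0));return s
E
python3 - <<'E'
from h import *
s=st();f=wpose(grab_frame('wrist'),s);cv2.imwrite('pics/w1.png',f['img'])
for k,m in masks(f).items():
    if k!='green':fit(f,m,86,k)
E
```

```text
2.3833 pos [601.6  90.1 182.9] jaw yaw 8.97 tilt [ 0.002 -0.001 -1.   ] F [ 0.6 -0.4  0.8] w 91.39745441868872 q [ 7. 21. 85. -0. 73. -1.]
blue [ 287  163   61   43 1982] ((597.008544921875, 94.26177215576172), (53.643619537353516, 38.211891174316406), 8.946118354797363) [[568.0, 109.0], [573.0, 71.0], [626.0, 80.0], [621.0, 117.0]]
white [ 282  113   69   50 3320] ((590.244384765625, 134.25772094726562), (56.97272872924805, 41.17104721069336), 8.959325790405273) [[559.0, 150.0], [565.0, 109.0], [622.0, 118.0], [615.0, 159.0]]
```

View pics/w1.png

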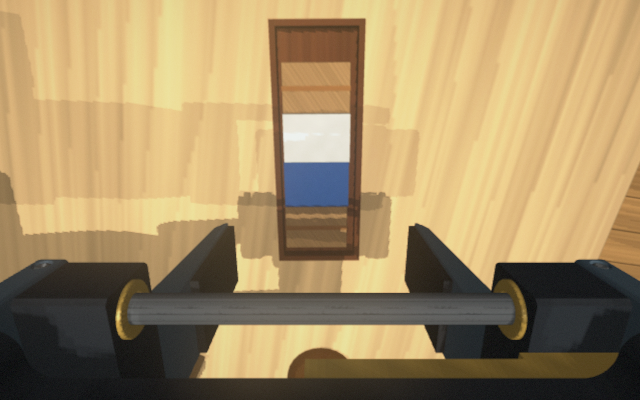

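Run:
```python
from h import *
s=st();f=wpose(grab_frame('wrist'),s)
for k,m in masks(f).items():
    if k!='green':fit(f,m,86,k)
st()
```

```text
2.4333 pos [599.8  92.1 182.8] jaw yaw 9.04 tilt [-0.  0. -1.] F [-0.5  0.6  0.4] w 91.02544023065019 q [ 8. 21. 85.  0. 73. -1.]
blue [ 288  166   62   41 2000] ((596.48291015625, 94.80006408691406), (54.29349899291992, 36.4949951171875), 9.043594360351562) [[567.0, 109.0], [573.0, 73.0], [626.0, 81.0], [620.0, 117.0]]
white [ 285  117   68   49 3279] ((590.367919921875, 133.7300262451172), (56.789451599121094, 40.558998107910156), 9.04285717010498) [[559.0, 149.0], [566.0, 109.0], [622.0, 118.0], [615.0, 158.0]]
2.4833 pos [598.9  93.3 182.9] jaw yaw 9.14 tilt [-0.001  0.    -1.   ] F [-0.9  1.   0.5] w 91.32085885525402 q [ 8. 21. 85.  0. 74. -1.]
```

Request:
{"api": "play_rows", "payload": {
  "motion": [
    [-0.001,0.0005,-0.02,0,1],
    [-0.001,0.0005,-0.05,0,1],
    [-0.001,0.0005,-0.08,0,1],
    [-0.001,0.0005,-0.108,0,1],
    [-0.001,0.0005,-0.132,0,1],
    [-0.001,0.0005,-0.148,0,1],
    [-0.001,0.0005,-0.157,0,1],
    [-0.001,0.0005,-0.157,0,1]
  ],
  "squeeze": 25
}}

```text
time_s: 3.15
ee_pos: [595.7, 95.2, 24.6]
ee_rot: [-94.6, 89.8, -175.3]
force: [-0.8, -0.0, -0.4]
gripper_width: 91.2
```

Request:
{"api": "play_rows", "payload": {
  "motion": [
    [0,0,0,0,0.7],
    [0,0,0,0,0.65],
    [0,0,0,0,0.6],
    [0,0,0,0,0.5],
    [0,0,0,0,0.4],
    [0,0,0,0,0.4],
    [0,0,0,0,0.4],
    [0,0,0,0,0.4]
  ]
}}

```text
time_s: 3.82
ee_pos: [598.1, 94.2, 27.0]
ee_rot: [89.8, 90.0, 9.0]
force: [-0.8, 0.5, 3.6]
gripper_width: 55.9
```

Run:
```python
from h import *
st()
```

```text
3.8167 pos [598.1  94.2  27. ] jaw yaw 9.22 tilt [ 0.001  0.    -1.   ] F [-0.8  0.5  3.6] w 55.855666782446875 q [ 8. 29. 98.  0. 54. -1.]
```

Request:
{"api": "play_rows", "payload": {
  "motion": [
    [0.0002,-0.001,0,0,0.4],
    [0.0005,-0.003,0,0,0.4],
    [0.0008,-0.005,0,0,0.4],
    [0.0011,-0.007,0,0,0.4],
    [0.0015,-0.009,0,0,0.4],
    [0.0018,-0.011,0,0,0.4],
    [0.0021,-0.013,0,0,0.4],
    [0.0024,-0.015,0,0,0.4]
  ]
}}

```text
time_s: 4.48
ee_pos: [601.1, 80.1, 27.0]
ee_rot: [124.3, 89.9, 43.5]
force: [0.5, 3.4, 6.2]
gripper_width: 56.0
```

Request:
{"api": "play_rows", "payload": {
  "motion": [
    [0.0003,-0.0022,0,0,0.4],
    [0.0007,-0.0044,0,0,0.4],
    [0.001,-0.0066,0,0,0.4],
    [0.0014,-0.0088,0,0,0.4],
    [0.0018,-0.011,0,0,0.4],
    [0.0022,-0.0132,0,0,0.4],
    [0.0026,-0.016,0,0,0.4],
    [0.0026,-0.016,0,0,0.4]
  ]
}}

```text
time_s: 5.15
ee_pos: [603.7, 63.6, 27.0]
ee_rot: [112.6, 89.9, 31.8]
force: [0.3, 2.1, 4.0]
gripper_width: 56.0
```

Run:
```python
from h import *
st()
f=grab_frame('scene');cv2.imwrite('pics/s2.png',f['img'])
```

```text
5.15 pos [603.7  63.6  27. ] jaw yaw 9.18 tilt [ 0.002  0.001 -1.   ] F [0.3 2.1 4. ] w 56.00343940162788 q [ 5. 29. 97.  0. 54. -4.]
```

View pics/s2.png

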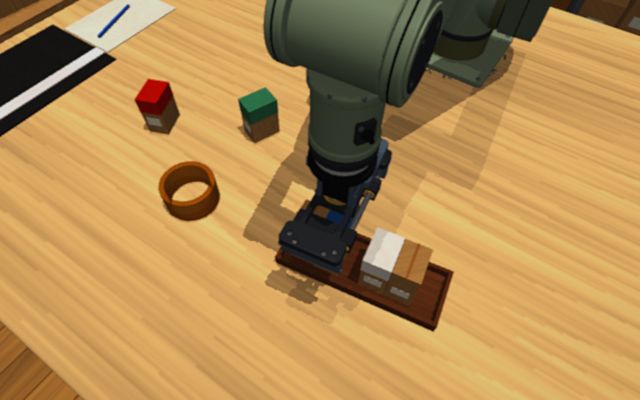

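Request:
{"api": "play_rows", "payload": {
  "motion": [
    [0,0,0,0,1],
    [0,0,0,0,1],
    [0,0,0,0,1],
    [0,0,0,0,1],
    [0,0,0,0,1],
    [0,0,0,0,1],
    [0,0,0,0,1],
    [0,0,0,0,1]
  ]
}}

```text
time_s: 5.87
ee_pos: [602.8, 63.2, 26.3]
ee_rot: [-53.4, 90.0, -134.2]
force: [0.2, 0.6, -0.2]
gripper_width: 91.1
```

Request:
{"api": "play_rows", "payload": {
  "motion": [
    [-0.001,0.006,0,0,1],
    [-0.003,0.018,0,0,1],
    [-0.005,0.031,0,0,1],
    [-0.007,0.044,0,0,1],
    [-0.009,0.056,0,0,1],
    [-0.0105,0.065,0,0,1],
    [-0.0115,0.07,0,0,1],
    [-0.0115,0.07,0,0,1]
  ]
}}

```text
time_s: 6.53
ee_pos: [591.0, 134.8, 26.4]
ee_rot: [142.1, 90.0, 61.4]
force: [0.1, -0.3, -0.4]
gripper_width: 91.2
```

Request:
{"api": "play_rows", "payload": {
  "motion": [
    [0,0,0,0,0.8],
    [0,0,0,0,0.65],
    [0,0,0,0,0.6],
    [0,0,0,0,0.5],
    [0,0,0,0,0.4],
    [0,0,0,0,0.4],
    [0,0,0,0,0.4],
    [0,0,0,0,0.4]
  ]
}}

```text
time_s: 7.2
ee_pos: [591.4, 132.9, 26.4]
ee_rot: [22.0, 90.0, -58.7]
force: [0.4, -0.6, -0.7]
gripper_width: 55.6
```

Run:
```python
from h import *
st()
f=grab_frame('scene');cv2.imwrite('pics/s3.png',f['img'])
```

```text
7.2 pos [591.4 132.9  26.4] jaw yaw 9.21 tilt [ 0. -0. -1.] F [ 0.4 -0.6 -0.7] w 55.63363959233145 q [12. 29. 97. -0. 54.  2.]
```

View pics/s3.png

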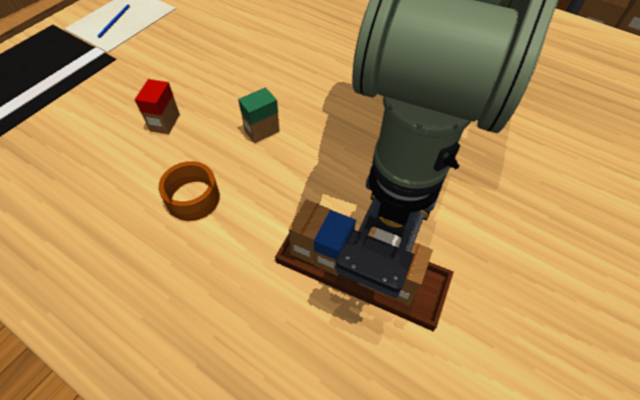

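Blue and its brown neighbour stand upright at the left end (blue top ~(335,230)), and the gripper now holds white. Next I slide white 26 mm the other way.

Request:
{"api": "play_rows", "payload": {
  "motion": [
    [-0.0002,0.001,0,0,0.4],
    [-0.0005,0.003,0,0,0.4],
    [-0.0008,0.005,0,0,0.4],
    [-0.0011,0.007,0,0,0.4],
    [-0.0015,0.009,0,0,0.4],
    [-0.0018,0.011,0,0,0.4],
    [-0.0021,0.013,0,0,0.4],
    [-0.0021,0.013,0,0,0.4]
  ]
}}

```text
time_s: 7.92
ee_pos: [589.2, 146.9, 26.4]
ee_rot: [167.6, 90.0, 86.8]
force: [0.1, -0.5, -0.4]
gripper_width: 56.0
```

Request:
{"api": "play_rows", "payload": {
  "motion": [
    [-0.0003,0.002,0,0,0.4],
    [-0.0007,0.004,0,0,0.4],
    [-0.001,0.006,0,0,0.4],
    [-0.0013,0.008,0,0,0.4],
    [-0.0016,0.01,0,0,0.4],
    [-0.0019,0.012,0,0,0.4],
    [-0.0021,0.013,0,0,0.4],
    [-0.0021,0.013,0,0,0.4]
  ]
}}

```text
time_s: 8.58
ee_pos: [587.1, 159.7, 26.4]
ee_rot: [157.1, 90.0, 76.4]
force: [0.3, 0.4, -0.6]
gripper_width: 55.6
```

Request:
{"api": "play_rows", "payload": {
  "motion": [
    [0,0,0,0,1],
    [0,0,0,0,1],
    [0,0,0,0,1],
    [0,0,0,0,1],
    [0,0,0,0,1],
    [0,0,0,0,1],
    [0,0,0.01,0,1],
    [0,0,0.03,0,1]
  ]
}}

```text
time_s: 9.25
ee_pos: [585.2, 158.8, 54.8]
ee_rot: [-85.3, 89.7, -166.1]
force: [0.2, -0.1, -0.4]
gripper_width: 91.0
```

Request:
{"api": "play_rows", "payload": {
  "motion": [
    [0,0,0.03,0,1],
    [0,0,0.06,0,1],
    [0,0,0.09,0,1],
    [0,0,0.115,0,1],
    [0,0,0.13,0,1],
    [0,-0.016,0.13,0,1],
    [0,-0.046,0.13,0,1],
    [0,-0.08,0.13,0,1]
  ]
}}

```text
time_s: 9.92
ee_pos: [587.3, 79.6, 187.7]
ee_rot: [97.9, 89.9, 17.3]
force: [0.5, 0.4, -1.1]
gripper_width: 91.3
```

Run:
```python
from h import *
st()
```

```text
9.9167 pos [587.3  79.6 187.7] jaw yaw 9.38 tilt [ 0.002  0.001 -1.   ] F [ 0.5  0.4 -1.1] w 91.27201003218039 q [ 7. 20. 87.  0. 73. -3.]
```

Request:
{"api": "play_rows", "payload": {
  "motion": [
    [-0.008,-0.017,0,-0.05,1],
    [-0.022,-0.046,0,-0.13,1],
    [-0.038,-0.08,0,-0.21,1],
    [-0.054,-0.114,0,-0.29,1],
    [-0.069,-0.144,0,-0.36,1],
    [-0.081,-0.17,0,-0.43,1],
    [-0.09,-0.188,0,-0.49,1],
    [-0.095,-0.198,0,-0.527,1]
  ]
}}

```text
time_s: 10.58
ee_pos: [491.1, -120.7, 187.3]
ee_rot: [66.6, 89.9, -44.6]
force: [0.0, 0.4, -0.3]
gripper_width: 91.3
```

Run:
```python
from h import *
f=grab_frame('top');cv2.imwrite('pics/t4.png',f['img'])
for k,m in masks(f).items():
    fit(f,m,80 if k=='green' else 86,k)
f=grab_frame('top')
s=st();f=wpose(grab_frame('wrist'),s);cv2.imwrite('pics/w4.png',f['img'])
fit(f,masks(f)['green'],80,'green')
st()
```

```text
blue [276 141  31  39 922] ((604.4826049804688, 63.06780242919922), (55.49870681762695, 39.447811126708984), 9.504931449890137) [[574.0, 78.0], [580.0, 39.0], [635.0, 48.0], [629.0, 87.0]]Traceback (most recent call last):
  File "<stdin>", line 4, in <module>
  File "h.py", line 16, in fit
    i=1+np.argmax(st[1:,4]);m=(l==i).astype(np.uint8)
        ~~~~~~~~~^^^^^^^^^^
    return _wrapfunc(a, 'argmax', axis=axis, out=out, **kwds)
    return bound(*args, **kwds)
ValueError: attempt to get argmax of an empty sequence
```

View pics/t4.png

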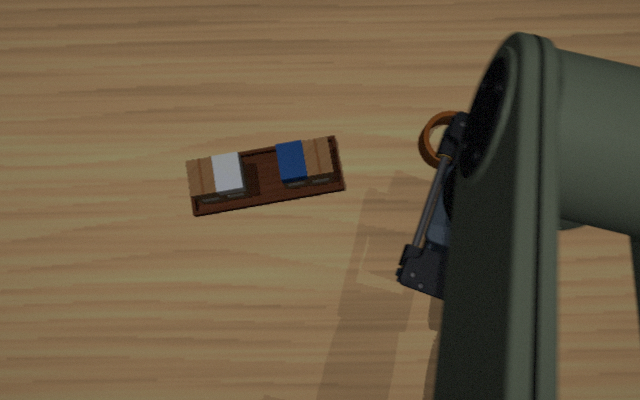

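The top view shows both pairs upright and a clear gap between white (228,172) and blue (290,160).

Run:
```python
from h import *
f=grab_frame('top')
for k in('blue','white'):fit(f,masks(f)[k],86,k)
s=st();f=wpose(grab_frame('wrist'),s);cv2.imwrite('pics/w5.png',f['img'])
fit(f,masks(f)['green'],80,'green')
```

```text
blue [276 141  31  39 921] ((604.460693359375, 63.157230377197266), (55.404945373535156, 39.390254974365234), 9.2977933883667) [[574.0, 78.0], [580.0, 39.0], [635.0, 48.0], [629.0, 87.0]]
white [211 151  32  41 983] ((588.5675048828125, 160.86428833007812), (56.74158477783203, 40.82529830932617), 9.067584991455078) [[557.0, 177.0], [564.0, 136.0], [620.0, 145.0], [613.0, 185.0]]
10.6833 pos [ 491.8 -119.8  187.1] jaw yaw -21.1 tilt [ 0.001 -0.    -1.   ] F [-0.1 -1.  -0.1] w 91.05554588481505 q [-15.  12.  98.   0.  70.   6.]
green [288 266  17  20 190] ((435.3423156738281, -195.68017578125), (21.07529067993164, 15.95241928100586), 68.84530639648438) [[424.0, -203.0], [439.0, -208.0], [447.0, -189.0], [432.0, -183.0]]
```

View pics/w5.png

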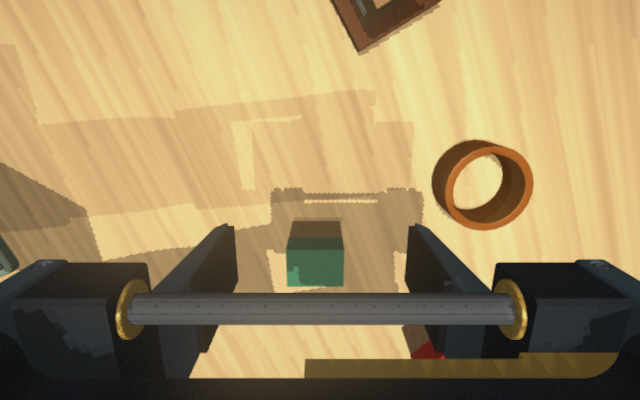

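Run:
```python
from h import *
s=st();f=wpose(grab_frame('wrist'),s)
im=f['img'];a=(im[...,1].astype(int)-im[...,2]>15)&(im[...,1]>im[...,0])
a[:235]=0;a[292:]=0;a[:,:260]=0;a[:,380:]=0
ys,xs=np.nonzero(a);print(xs.min(),xs.max(),ys.min(),ys.max())
P=[at(f,p,80)[:2] for p in((288,250),(344,250),(344,286),(287,286))];print(np.round(P,1),np.mean(P,0))
```

```text
10.7333 pos [ 492.4 -118.8  186.9] jaw yaw -20.99 tilt [ 0.001  0.    -1.   ] F [ 0.2 -0.2 -0.1] w 90.89250944813243 q [-15.  12.  98.   0.  70.   6.]
286 342 250 287
[[ 439.7 -166.3]
 [ 490.1 -185.7]
 [ 476.7 -222.7]
 [ 423.6 -202.3]] [ 457.50020761 -194.230013  ]
```

Request:
{"api": "play_rows", "payload": {
  "motion": [
    [-0.005,-0.011,0,0,1],
    [-0.015,-0.033,0,0,1],
    [-0.025,-0.055,0,0,1],
    [-0.032,-0.07,0,0,1],
    [-0.035,-0.0758,-0.005,0,1],
    [-0.035,-0.0758,-0.02,0,1],
    [-0.035,-0.0758,-0.04,0,1],
    [-0.035,-0.0758,-0.06,0,1]
  ]
}}

```text
time_s: 11.45
ee_pos: [457.8, -194.1, 125.7]
ee_rot: [104.7, 89.9, -6.2]
force: [0.3, 0.2, -0.3]
gripper_width: 91.2
```

Request:
{"api": "play_rows", "payload": {
  "motion": [
    [0,0,-0.02,0,1],
    [0,0,-0.04,0,1],
    [0,0,-0.06,0,1],
    [0,0,-0.078,0,1],
    [0,0,-0.09,0,1],
    [0,0,-0.098,0,1],
    [0,0,-0.1,0,1],
    [0,0,-0.1,0,1]
  ]
}}

```text
time_s: 12.12
ee_pos: [457.2, -194.1, 25.9]
ee_rot: [-102.4, 90.0, 146.6]
force: [0.2, -0.4, 0.3]
gripper_width: 91.0
```

Request:
{"api": "play_rows", "payload": {
  "motion": [
    [0,0,0,0,0.8],
    [0,0,0,0,0.65],
    [0,0,0,0,0.6],
    [0,0,0,0,0.5],
    [0,0,0,0,0.4],
    [0,0,0,0,0.4],
    [0,0,0,0,0.4],
    [0,0,0,0,0.4]
  ]
}}

```text
time_s: 12.78
ee_pos: [457.3, -194.6, 26.7]
ee_rot: [85.5, 90.0, -25.5]
force: [-1.2, 1.1, 3.3]
gripper_width: 56.0
```

Run:
```python
from h import *
st()
f=grab_frame('scene');cv2.imwrite('pics/s6.png',f['img'])
```

```text
12.7833 pos [ 457.3 -194.6   26.7] jaw yaw -20.98 tilt [ 0. -0. -1.] F [-1.2  1.1  3.3] w 56.02706517938157 q [-24.  21. 112.  -0.  47.  -3.]
```

View pics/s6.png

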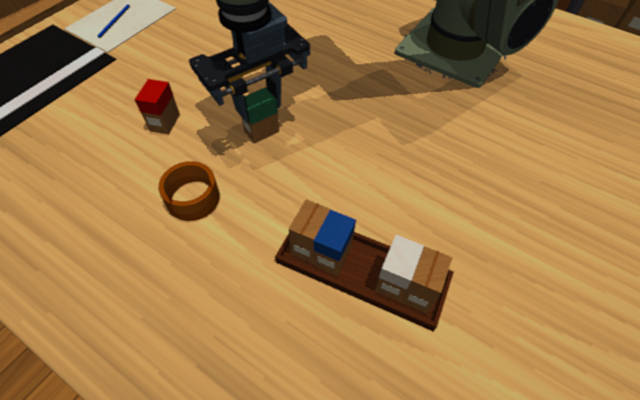

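Request:
{"api": "play_rows", "payload": {
  "motion": [
    [0,0,0.004,0,0.4],
    [0,0,0.014,0,0.4],
    [0,0,0.03,0,0.4],
    [0,0,0.05,0,0.4],
    [0,0,0.072,0,0.4],
    [0,0,0.094,0,0.4],
    [0,0,0.114,0,0.4],
    [0,0,0.13,0,0.4]
  ],
  "squeeze": 30
}}

```text
time_s: 13.5
ee_pos: [457.6, -194.7, 158.7]
ee_rot: [87.4, 89.9, -23.6]
force: [0.2, -0.4, -1.6]
gripper_width: 56.1
```

Request:
{"api": "play_rows", "payload": {
  "motion": [
    [0.004,0.008,0.005,0.02,0.4],
    [0.012,0.026,0.005,0.06,0.4],
    [0.022,0.048,0.005,0.1,0.4],
    [0.033,0.072,0.005,0.14,0.4],
    [0.044,0.096,0.005,0.18,0.4],
    [0.055,0.12,0.005,0.22,0.4],
    [0.066,0.144,0.005,0.26,0.4],
    [0.077,0.168,0.005,0.3,0.4]
  ]
}}

```text
time_s: 14.17
ee_pos: [534.1, -24.5, 160.9]
ee_rot: [-105.6, 89.9, 160.8]
force: [0.6, -0.7, -0.9]
gripper_width: 55.7
```

Request:
{"api": "play_rows", "payload": {
  "motion": [
    [0.011,0.024,0,0.04,0.4],
    [0.022,0.048,0,0.08,0.4],
    [0.033,0.072,0,0.12,0.4],
    [0.042,0.094,0,0.155,0.4],
    [0.05,0.112,0,0.185,0.4],
    [0.057,0.126,0,0.21,0.4],
    [0.061,0.136,0,0.227,0.4],
    [0.0623,0.1385,0,0.227,0.4]
  ]
}}

```text
time_s: 14.83
ee_pos: [596.7, 113.6, 160.8]
ee_rot: [-125.7, 90.0, 153.7]
force: [0.4, 0.3, -1.1]
gripper_width: 55.8
```

Run:
```python
from h import *
f=grab_frame('top');f=grab_frame('top');f=grab_frame('top')
s=st();f=wpose(grab_frame('wrist'),s);cv2.imwrite('pics/w7.png',f['img'])
f=grab_frame('scene');cv2.imwrite('pics/s7.png',f['img']);st()
```

```text
14.9833 pos [596.1 111.4 161.2] jaw yaw 9.21 tilt [-0.001 -0.001 -1.   ] F [-0.3  0.  -1.2] w 55.921507024437055 q [10. 22. 87. -0. 71.  0.]
15.0833 pos [596.1 111.  161.4] jaw yaw 9.16 tilt [-0. -0. -1.] F [ 0.6 -0.2 -1.6] w 55.84079932686564 q [ 9. 22. 87. -0. 71.  0.]
```

View pics/w7.png

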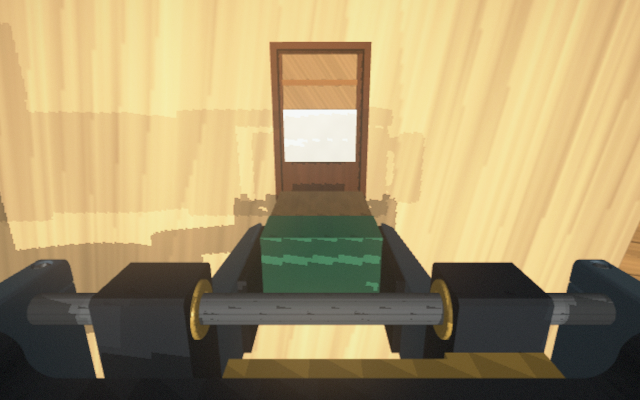

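View pics/s7.png

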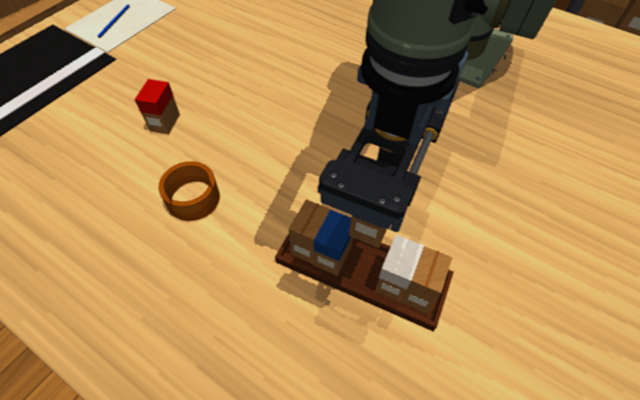

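Request:
{"api": "play_rows", "payload": {
  "motion": [
    [0,0.0005,-0.006,0,0.4],
    [0,0.0005,-0.018,0,0.4],
    [0,0.0005,-0.032,0,0.4],
    [0,0.0005,-0.046,0,0.4],
    [0,0.0005,-0.06,0,0.4],
    [0,0.0005,-0.072,0,0.4],
    [0,0.0005,-0.08,0,0.4],
    [0,0.0005,-0.084,0,0.4]
  ]
}}

```text
time_s: 15.75
ee_pos: [595.5, 111.8, 76.0]
ee_rot: [-87.6, 89.9, -168.4]
force: [0.0, -0.1, -1.1]
gripper_width: 55.9
```

Run:
```python
from h import *
f=grab_frame('scene');cv2.imwrite('pics/s8.png',cv2.resize(f['img'][150:350,240:500],None,fx=3,fy=3));st()
```

```text
15.8 pos [595.5 111.9  75.9] jaw yaw 9.19 tilt [-0.002 -0.    -1.   ] F [ 0.2 -1.2 -1.4] w 56.24678794988764 q [10. 26. 94. -0. 60.  0.]
```

View pics/s8.png

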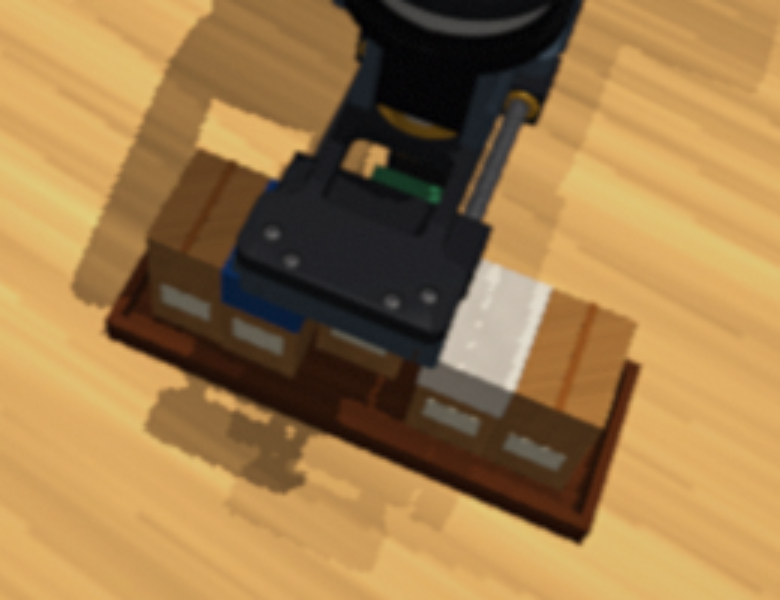

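Request:
{"api": "play_rows", "payload": {
  "motion": [
    [0,0,-0.008,0,0.4],
    [0,0,-0.017,0,0.4],
    [0,0,-0.026,0,0.4],
    [0,0,-0.034,0,0.4],
    [0,0,-0.039,0,0.4],
    [0,0,-0.042,0,0.4],
    [0,0,-0.043,0,0.4],
    [0,0,-0.043,0,0.4]
  ]
}}

```text
time_s: 16.47
ee_pos: [596.5, 112.5, 34.2]
ee_rot: [-81.7, 90.0, -162.5]
force: [0.3, 1.3, -0.6]
gripper_width: 55.6
```

Run:
```python
from h import *
st()
```

```text
16.4667 pos [596.5 112.5  34.2] jaw yaw 9.23 tilt [-0. -0. -1.] F [ 0.3  1.3 -0.6] w 55.57895621034435 q [10. 28. 97. -0. 55.  0.]
```

Not yet touching; lower in 1 mm steps until the force rises.

Request:
{"api": "play_rows", "payload": {
  "motion": [
    [0,0,-0.0005,0,0.4],
    [0,0,-0.001,0,0.4],
    [0,0,-0.0015,0,0.4],
    [0,0,-0.002,0,0.4],
    [0,0,-0.002,0,0.4],
    [0,0,-0.002,0,0.4],
    [0,0,-0.002,0,0.4],
    [0,0,-0.002,0,0.4]
  ]
}}

```text
time_s: 17.13
ee_pos: [596.8, 112.5, 32.7]
ee_rot: [90.9, 90.0, 10.1]
force: [0.1, -0.9, 1.5]
gripper_width: 55.7
```

Request:
{"api": "play_rows", "payload": {
  "motion": [
    [0,0,-0.0003,0,0.4],
    [0,0,-0.0005,0,0.4],
    [0,0,-0.0005,0,0.4],
    [0,0,-0.0005,0,0.65],
    [0,0,-0.0005,0,0.8],
    [0,0,-0.0005,0,1],
    [0,0,-0.0005,0,1],
    [0,0,-0.0005,0,1]
  ]
}}

```text
time_s: 17.8
ee_pos: [596.3, 112.4, 31.6]
ee_rot: [-87.7, 90.0, -168.5]
force: [-0.3, -0.7, -0.3]
gripper_width: 83.3
```

Request:
{"api": "play_rows", "payload": {
  "motion": [
    [0,0,0,0,1],
    [0,0,0,0,1],
    [0,0,0.005,0,1],
    [0,0,0.02,0,1],
    [0,0,0.04,0,1],
    [0,0,0.065,0,1],
    [0,0,0.09,0,1],
    [0,0,0.12,0,1]
  ]
}}

```text
time_s: 18.47
ee_pos: [595.7, 112.3, 152.5]
ee_rot: [-89.4, 89.9, -170.2]
force: [0.3, -0.4, -0.8]
gripper_width: 91.5
```

Request:
{"api": "play_rows", "payload": {
  "motion": [
    [-0.005,0.005,0.02,0,1],
    [-0.025,0.025,0.03,0,1],
    [-0.05,0.05,0.03,0,1],
    [-0.075,0.075,0.03,0,1],
    [-0.1,0.1,0.03,0,1],
    [-0.12,0.12,0.03,0,1],
    [-0.13,0.13,0.03,0,1],
    [-0.135,0.135,0.03,0,1]
  ]
}}

```text
time_s: 19.13
ee_pos: [459.8, 248.8, 182.5]
ee_rot: [144.4, 90.0, 63.8]
force: [-0.1, -0.1, 0.8]
gripper_width: 91.0
```

Run:
```python
from h import *
st()
f=grab_frame('scene');cv2.imwrite('pics/s9.png',cv2.resize(f['img'][150:350,240:500],None,fx=3,fy=3))
f=grab_frame('top');cv2.imwrite('pics/t9.png',f['img'])
for k,m in masks(f).items():
    if m.any(): fit(f,m,86,k)
st()
```

```text
19.1333 pos [459.8 248.8 182.5] jaw yaw 9.36 tilt [ 0.     0.001 -1.   ] F [-0.1 -0.1  0.8] w 90.97893131206102 q [27. 14. 96.  0. 70. 18.]
blue [276 141  31  39 921] ((604.6785888671875, 63.35844421386719), (55.37592315673828, 39.69855880737305), 9.152121543884277) [[574.0, 79.0], [581.0, 39.0], [635.0, 48.0], [629.0, 87.0]]
green [244 146  31  39 937] ((597.71728515625, 111.54910278320312), (55.18691635131836, 40.75345230102539), 9.037346839904785) [[567.0, 127.0], [574.0, 87.0], [628.0, 96.0], [622.0, 136.0]]
white [211 152  31  39 926] ((588.799072265625, 161.0537872314453), (56.19217300415039, 39.20494079589844), 9.386246681213379) [[558.0, 176.0], [564.0, 137.0], [620.0, 146.0], [613.0, 185.0]]
19.2333 pos [461.1 248.  182.4] jaw yaw 9.32 tilt [ 0.001  0.    -1.   ] F [0.9 0.3 0.9] w 91.20827841020697 q [27. 14. 96. -0. 70. 18.]
```

View pics/s9.png

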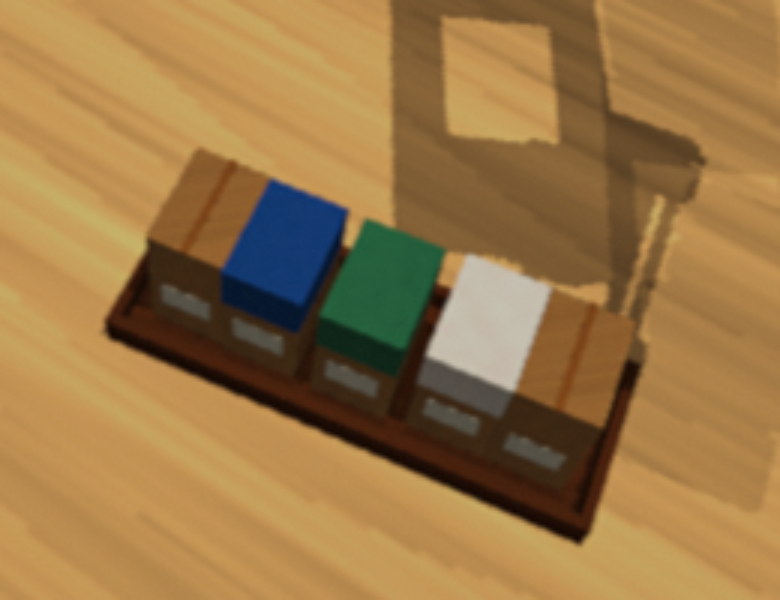

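View pics/t9.png

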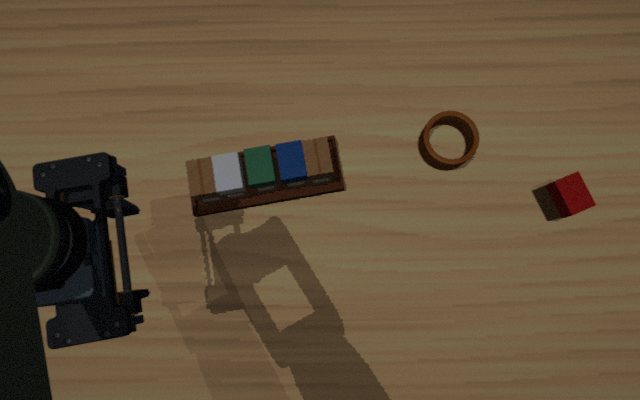

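The green carton (top view ~(258,166)) stands upright and square in the tray between white (227,172) and blue (290,160). The gripper is clear of everything.

```bash
python3 -c "
from h import *
print(job_done())"
```

```text
the job is handed in; nothing more can be done
None
```

The green-topped carton is filed upright in the tray between the blue- and white-topped ones, and the job is handed in; no verdict was reported.

**What I did:** I gripped blue at mid-height and slid it about 31 mm. I then slid white about 26 mm the other way, which left their centres about 99 mm apart (79 mm needed). Green was picked up, turned to match the tray, and lowered until the force showed it touching the floor. I then released it and moved the arm clear, finishing at about 19 s of the 69 s allowed.

**Last checks:**
- **Position:** in the top camera, green's centre is about 49 mm from blue and 50 mm from white. It sits about 3 mm off the tray's long centre line.
- **Angle:** green is at 9.0°, the tray at 9.2°.
- **Upright and clear:** in the scene and top pictures all five cartons in the tray look upright, and the gripper is well away from them.

None of my checks failed. Camera and wrist position estimates differed by 1–3 mm, well inside the tolerances. I did not measure the cartons' height above the floor directly: for green I relied on the contact force and the gripper height, for blue and white on the pictures.

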